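# Open a phone-board holder by its ratchet release

### The arm

A 6-joint arm with a two-finger parallel gripper is mounted at the origin on the work surface. World frame = base frame: x ahead of the robot, y to its left, z up, the work surface at z = 0. Lengths are in mm, angles in rad, forces in N, time in s.
With the tool pointing down it reaches from about 425 to 1125 mm from the base axis. Payload 14.9 kg.
Tool frame: the origin (TCP) lies midway between the tips of the shut fingers; the grasp point (between the pads) lies 19 mm behind it; z points along the fingers, y is the line along which they close (so a half turn about z gives the same grasp; the last joint's range is limited). The gripper opens to 91 mm and grips with 3 to 60 N. Pads are 32 mm wide; open, the fingers measure 118 mm over their backs; the gripper's body (76 mm by 178 mm) begins 60 mm behind the grasp point.
Start: joints at [1.186, 0.379, 1.734, -0, 1.028, -0.033], TCP at [241.219, 657.139, 213.932] pointing down, gripper open.
Joint ranges: [-2.77, 2.77], [-0.74, 2.19], [0, 2.66], [-1.06, 4.2], [0.31, 2.87], [-3.08, 3.08]. Speed limits (rad/s): [1.89, 1.89, 2.39, 3.14, 3.14, 3.14].

### API

Orientations are given as a unit quaternion [w, x, y, z].
In Python, from cell import bot, camera, get_calibration gives the robot as it stands.
- The arm moves only by the tool carry_out, never from a script. Its argument "motion" is text: rows parted by semicolons, each of 7 numbers parted by spaces: the shift along the world's x, y, z in cm, then the turn, a rotation vector about the world's x, y, z in degrees, then the finger opening in cm, from 0 to 9.12. In form: tx ty tz wx wy wz grip; .... A call has 1 to 8 rows; each row is the pose to reach, as a shift and turn from the pose commanded when the call began; what a row does not reach only later rows make up. A row lasts 1/8 s, in which the tool goes at most 62.5 mm and 10.7 degrees, less where a joint would pass 70% of its speed; a pose out of reach is approached as far as the arm can. A call with a gripper value outside its range is refused whole. The fingers move at their own pace and stop on an object; "grip_force" is the grip in N (left out, the last holds). Time passes only in rows, so rows that repeat a pose let the fingers close. It gives the time, the measured TCP pose, the force, the opening and the grip force at its end, in the units of the state.
- bot.state(): the state, without advancing time (a new reading comes with each control period).
- camera(name): name is "scene" or "top"; returns the picture (384x512x3 uint8, blue, green, red); there is no depth.
- get_calibration(name): a dict with "fx", "fy", "cx", "cy" (pixels), "camera_from_world" (4x4, takes a point from world to camera coordinates). Camera axes: x right, y up, looking along -z (the intrinsics and any distortion apply to the point x, -y, -z); pixel columns grow to the right and rows downward; lengths in mm; the calibration is good to about 2 mm. A picture is of the moment at which its call begins. get_calibration takes no time and is no camera call.
- bot.close_job(): hands the job in; it is judged then, once.
The state is a dict: "time": time; "joints": joint angles; "dq": joint speeds; "joint_torque": joint torques, N m; "ee_pos": TCP position; "tcp_rot": TCP orientation; "wrist_force": force on the tool from outside, world axes, zero at the start; "ft_torque": the same for the moment, N m; "width": finger opening in mm; "grip_force": force on a finger pad.
Only numpy, scipy, OpenCV 4.12 (cv2) and the standard library are available. Lean on these libraries where they do the work, as an engineer would, in place of code of your own. Each camera call takes 0.05 s, during which the arm holds its last target. There are 200 camera calls.

### The job

Open the board holder fully for the next, longer board: press down the release pad on top of the sliding jaw and, keeping it pressed, push the jaw back along its bar, away from the small board, until it is fully home against the end stop. Then let the pad spring up again. Leave the small board lying on its rest and do not lift or shift anything else on the bench.

Things in the scene. Friction and masses are not known exactly. Their poses are not given: they have to be found in the camera images.
- holder: the board holder, screwed to the bench: dark steel bed 100 x 270 x 12 mm, a steel bar along its middle. Origin on the bench (z = 0) under the middle of the jaw's travel. x runs across the bar, y along it: the fixed board rest is at the -y end (y -155 to -88 mm, top 38 mm high, back wall 52 mm), the end stop at the +y end (y 90 to 108 mm, 40 mm high, 50 mm wide).
- jaw (a joint): travel of the sliding jaw along the bar, m: 0 nearest the rest, growing in +y of the holder as it opens, 0.110 fully home against the end stop. While the release is up, a ratchet (teeth 12 mm apart) blocks it in +y apart from less than 12 mm of slack; with the release held down it slides with about 3 N. It stays where it is left.
- release (a joint): downward travel of the release pad, in m: 0 is up, 0.009 fully down. Spring-loaded: about 1.5 N to start and 5 N fully down; it springs up as soon as it is let go, and the ratchet then locks again. The ratchet is free once the pad is more than 0.006 down.
- pad_top (a point): middle of the top face of the release pad, a black ribbed pad 40 mm (x) by 36 mm (y, along the bar) sitting in the jaw's top in front (on the -y side) of the thumb wall; moves with the jaw and the pad. Its top is 54.5 mm above the bench when up, 45.5 mm when fully down.
- thumb_face (a point): on the jaw, an aluminium block 70 mm (x) by 60 mm (y), flat top 44 mm above the bench. Along its +y edge stands a thumb wall 10 mm thick, 62 mm wide, its top 74 mm above the bench. The point is on the wall's face that looks to -y over the pad, 64 mm above the bench, 25 mm in +y from the pad's middle. A fingertip on the pad pushes the jaw by pressing this face in +y.
- board_mid (a point): centre of the small green circuit board, 45 x 50 x 6 mm, lying loose on the holder's rest; it must stay lying there.
- phone: bystander: a phone lying flat beside the holder, 72 x 148 x 8 mm, origin under its centre.
- driver: bystander: a small screwdriver, 160 mm long, lying beside the holder.
- tweezers: bystander: steel tweezers, 130 mm long, 6 mm high, lying beside the holder.
- tray: bystander: a grey divided parts tray, 70 x 100 x 18 mm, origin under its centre.
- jar: bystander: a small clear screw jar, 42 mm in diameter and 42 mm high, origin under its centre.
Mind the look-alikes: they are no part of the job. Of the things that look like the part that bears board_mid, the smallest one is meant.

How it is judged:
By the outcome, as a careful person would: the job done as asked, in the order asked, and still so for the second after the job is handed in, with the robot touching nothing.
It also fails if it takes over 32 s, if anything falls off the work surface, if the arm or the gripper's body presses on something with over 40 N, if the wrist force passes 120 N, or if a joint passes its speed limit or range.

## Working session

There is one attempt and no reset: what is moved stays moved. The work goes in short steps, Python scripts to look and compute and a tool call to move; the robot and the scene stay as the last step left them, time stands still between calls to the robot, and variables do not carry over. Pictures are saved under pics/ and viewed, at most 10 in all, crops included, and the job is handed in when it is done.

Besides the shell and the picture viewer there is one more tool, called after "Request:" as name(argument=value, ...), one argument or row to a line, values as JSON. carry_out: Moves the arm, as the interface text tells. Its arguments: {"type":"object","properties":{"motion":{"type":"string"},"grip_force":{"type":"number"}},"required":["motion"]}

```bash
mkdir -p pics; python3 - <<'E'
from cell import bot,camera,get_calibration
import cv2,numpy as np
for n in("scene","top"):
    im=camera(n);cv2.imwrite(f"pics/{n}0.png",im)
    c=get_calibration(n);print(n,c)
s=bot.state();print(s)
E
```

```text
scene {'fx': 454.08512879688203, 'fy': 454.08512879688203, 'cx': 243.56572649762913, 'cy': 188.97457615986895, 'camera_from_world': array([[ 1.34623629e-01,  9.90896173e-01,  1.11908006e-03,
         1.81800600e+01],
       [-6.41061509e-01,  8.62336394e-02,  7.62629597e-01,
         3.35355186e+02],
       [ 7.55590246e-01, -1.03385363e-01,  6.46834481e-01,
        -1.32772310e+03],
       [ 0.00000000e+00,  0.00000000e+00,  0.00000000e+00,
         1.00000000e+00]])}
top {'fx': 423.44348832300307, 'fy': 423.44348832300307, 'cx': 249.04365226439148, 'cy': 192.22854563159288, 'camera_from_world': array([[-4.61118614e-03, -9.99988877e-01,  9.91370610e-04,
        -7.73394854e+01],
       [ 9.98217834e-01, -4.54403010e-03,  5.95021584e-02,
        -6.07684606e+02],
       [-5.94969918e-02,  1.26397935e-03,  9.98227685e-01,
        -9.05631428e+02],
       [ 0.00000000e+00,  0.00000000e+00,  0.00000000e+00,
         1.00000000e+00]])}
{'time': 0.1, 'joints': array([ 1.18570112e+00,  3.79345385e-01,  1.73469640e+00,  2.81034292e-05,
        1.02852917e+00, -3.33098857e-02]), 'dq': array([-0.00177826, -0.00205027, -0.00199139,  0.00020532,  0.00147897,
        0.00117208]), 'joint_torque': array([ 1.33239519e-03, -7.65049124e+01, -4.35290515e+01,  6.53696177e-02,
        3.98539240e-02,  1.93096355e-05]), 'ee_pos': array([241.07737644, 656.8074332 , 213.37423169]), 'tcp_rot': array([-1.13356414e-04,  1.74994217e-01,  9.84569340e-01, -4.75985246e-04]), 'wrist_force': array([ 0.14549319, -0.43191635, -0.23695668]), 'ft_torque': array([ 0.04620258, -0.02828985, -0.00909344]), 'grip_force': 0.0, 'width': 91.31166238182918}
```

View pics/scene0.png

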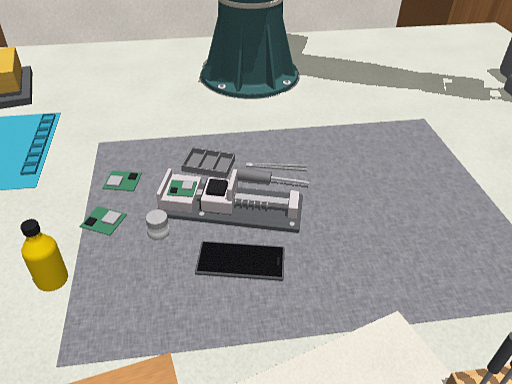

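View pics/top0.png

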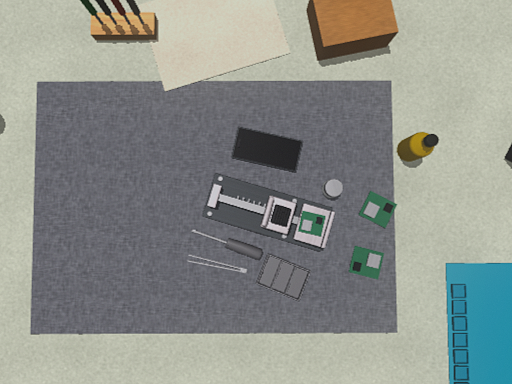

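The scene view has the jaw pad at about (217,187) and the end stop at (294,203). The top view has the pad at about (282,214), the end stop at (214,196) and the board at (312,223). Next I'll measure these in the top view.

```bash
cat > h.py <<'E'
import numpy as np,cv2
from cell import get_calibration
def ray(n,uv,z):
    c=get_calibration(n);T=c["camera_from_world"];R=T[:3,:3];o=-R.T@T[:3,3]
    d=R.T@np.array([(uv[0]-c["cx"])/c["fx"],-(uv[1]-c["cy"])/c["fy"],-1.])
    return o+d*(z-o[2])/d[2]
def proj(n,p):
    c=get_calibration(n);q=(c["camera_from_world"]@np.r_[p,1])[:3]
    return np.array([c["cx"]+c["fx"]*q[0]/-q[2],c["cy"]-c["fy"]*q[1]/-q[2]])
E
python3 - <<'E'
from h import *
im=cv2.imread("pics/top0.png");g=im.max(2)
def big(m,x0,y0,x1,y1):
    r=np.zeros_like(m);r[y0:y1,x0:x1]=m[y0:y1,x0:x1]
    c=max(cv2.findContours(r,0,2)[0],key=cv2.contourArea);return c
dark=(g<45).astype(np.uint8)
for nm,m,b,z in(("pad",dark,(268,200,298,230),54.5),("stop",(g>170).astype(np.uint8),(200,175,223,215),40),("jawtop",(g>150).astype(np.uint8),(262,190,297,240),44)):
    c=big(m,*b);r=cv2.minAreaRect(c);P=[ray("top",p,z)[:2] for p in cv2.boxPoints(r)]
    print(nm,r,ray("top",r[0],z),np.round(P,1).tolist(),cv2.contourArea(c))
v=cv2.resize(im[165:260,190:345],None,fx=5,fy=5,interpolation=cv2.INTER_CUBIC);cv2.imwrite("pics/t1.png",v)
s=cv2.imread("pics/scene0.png");cv2.imwrite("pics/s1.png",cv2.resize(s[140:240,150:310],None,fx=5,fy=5,interpolation=cv2.INTER_CUBIC))
E
```

```text
pad ((280.3615417480469, 215.00770568847656), (16.13786506652832, 18.24280548095703), 15.255120277404785) [ 557.18950218 -145.27865595   54.5       ] [[543.4, -123.9], [580.1, -134.2], [571.0, -166.7], [534.4, -156.3]] 261.5
stop ((213.9174346923828, 195.2752227783203), (6.8963494300842285, 22.22157096862793), 16.699243545532227) [599.86396255  -5.29155383  40.        ] [[579.4, 8.5], [624.7, -5.0], [620.4, -19.1], [575.1, -5.5]] 129.5
jawtop ((278.64959716796875, 212.77279663085938), (26.799999237060547, 35.599998474121094), 16.260204315185547) [ 561.98197814 -142.48744221   44.        ] [[534.0, -104.6], [606.2, -126.2], [590.0, -180.5], [518.0, -158.7]] 340.5
```

View pics/t1.png

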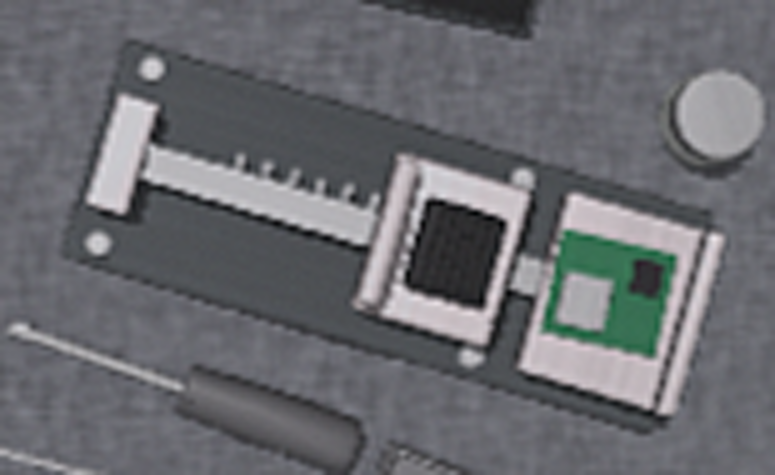

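View pics/s1.png

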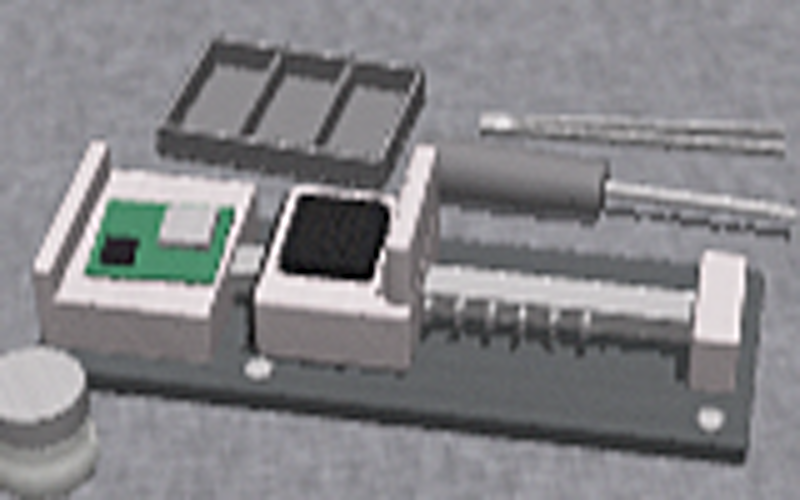

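The crops agree with the given sizes: the pad is about 38 x 34 mm, centred near (557,-146), and the stop is near (600,-5.5). The bar axis points to (0.29,0.96), so about 103 mm of travel is left. The tool's y axis is already within 3.5° of the bar. I'll go above the pad with the fingers shut.

Request:
carry_out(
  motion="2 -5 0 0 0 0 0; 4 -10 0 0 0 0 0; 6 -15 0 0 0 0 0; 8 -20.2 0 0 0 0 0; 10 -25.2 0 0 0 0 0; 12 -30.2 0 0 0 0 0; 14 -35.2 0 0 0 0 0; 16 -40.3 0 0 0 0 0",
  grip_force=30,
)

```text
time: 1.1
ee_pos: [401.5, 252.5, 213.9]
tcp_rot: [0.0, 0.175, 0.985, 0.0]
wrist_force: [1.1, 1.0, -0.2]
width: 13.8
grip_force: 0.0
```

Request:
carry_out(
  motion="2 -5 0 0 0 0.5 0; 4 -10 0 0 0 1 0; 6 -15 0 0 0 1.5 0; 8 -20 0 0 0 2 0; 10 -25 0 0 0 2.5 0; 12 -30 -2 0 0 3 0; 14 -35 -4 0 0 3.4 0; 15.7 -39.5 -6 0 0 3.4 0",
)

```text
time: 2.1
ee_pos: [558.6, -142.8, 153.1]
tcp_rot: [0.0, 0.146, 0.989, 0.0]
wrist_force: [0.3, 0.6, 0.2]
width: 0.2
grip_force: 0.0
```

Request:
carry_out(
  motion="0 0 -3 0 0 0 0; 0 0 -6 0 0 0 0; 0 0 -8 0 0 0 0; 0 0 -8.4 0 0 0 0; 0 0 -8.4 0 0 0 0; 0 0 -8.4 0 0 0 0",
)

```text
time: 2.85
ee_pos: [558.9, -141.0, 71.0]
tcp_rot: [0.001, 0.146, 0.989, -0.0]
wrist_force: [0.7, -0.9, 0.3]
width: 0.8
grip_force: 0.0
```

```bash
python3 - <<'E'
from cell import camera,bot
import cv2
print({k:bot.state()[k].round(2) for k in("ee_pos","wrist_force","tcp_rot")})
s=camera("scene");cv2.imwrite("pics/s2.png",cv2.resize(s[120:240,150:310],None,fx=5,fy=5,interpolation=cv2.INTER_CUBIC))
E
```

```text
{'ee_pos': array([ 558.88, -140.95,   70.96]), 'wrist_force': array([ 0.71, -0.86,  0.31]), 'tcp_rot': array([ 0.  ,  0.15,  0.99, -0.  ])}
```

View pics/s2.png

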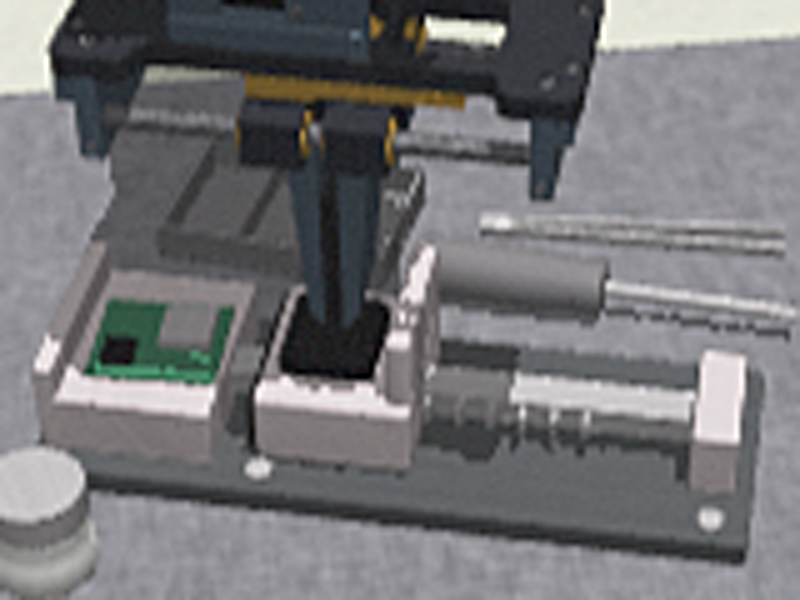

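The shut, tapered fingertip is over the pad, in front of the thumb wall and clear of everything else. Now I'll press.

Request:
carry_out(
  motion="0 0 -1 0 0 0 0; 0 0 -1.6 0 0 0 0; 0 0 -2 0 0 0 0; 0 0 -2.4 0 0 0 0; 0 0 -2.4 0 0 0 0; 0 0 -2.4 0 0 0 0",
)

```text
time: 3.65
ee_pos: [558.2, -140.8, 46.0]
tcp_rot: [-0.0, 0.146, 0.989, 0.0]
wrist_force: [-0.8, 1.8, 4.8]
width: 0.5
grip_force: 2.2
```

Request:
carry_out(
  motion="0.29 0.96 0 0 0 0 0; 0.57 1.92 0 0 0 0 0; 0.86 2.87 0 0 0 0 0; 1.15 3.83 0 0 0 0 0; 1.44 4.79 0 0 0 0 0; 1.72 5.75 0 0 0 0 0; 2.01 6.71 0 0 0 0 0; 2.3 7.66 0 0 0 0 0",
)

```text
time: 4.65
ee_pos: [581.4, -63.6, 45.9]
tcp_rot: [-0.0, 0.146, 0.989, -0.0]
wrist_force: [0.7, -2.2, 5.0]
width: 0.6
grip_force: 2.3
```

The push force of about 2–3 N shows it's sliding freely. I'll keep going.

Request:
carry_out(
  motion="0.23 0.77 0 0 0 0 0; 0.46 1.53 0 0 0 0 0; 0.69 2.3 0 0 0 0 0; 0.8 2.68 0 0 0 0 0; 0.8 2.68 0 0 0 0 0",
)

```text
time: 5.28
ee_pos: [588.7, -37.8, 45.7]
tcp_rot: [-0.001, 0.145, 0.989, -0.0]
wrist_force: [-2.8, -9.1, 5.4]
width: 0.3
grip_force: 7.2
```

```bash
python3 - <<'E'
from cell import camera,bot
import cv2
print({k:bot.state()[k].round(2) for k in("ee_pos","wrist_force")})
s=camera("scene");cv2.imwrite("pics/s3.png",cv2.resize(s[120:240,150:310],None,fx=5,fy=5,interpolation=cv2.INTER_CUBIC))
E
```

```text
{'ee_pos': array([588.75, -37.77,  45.74]), 'wrist_force': array([-2.84, -9.14,  5.36])}
```

View pics/s3.png

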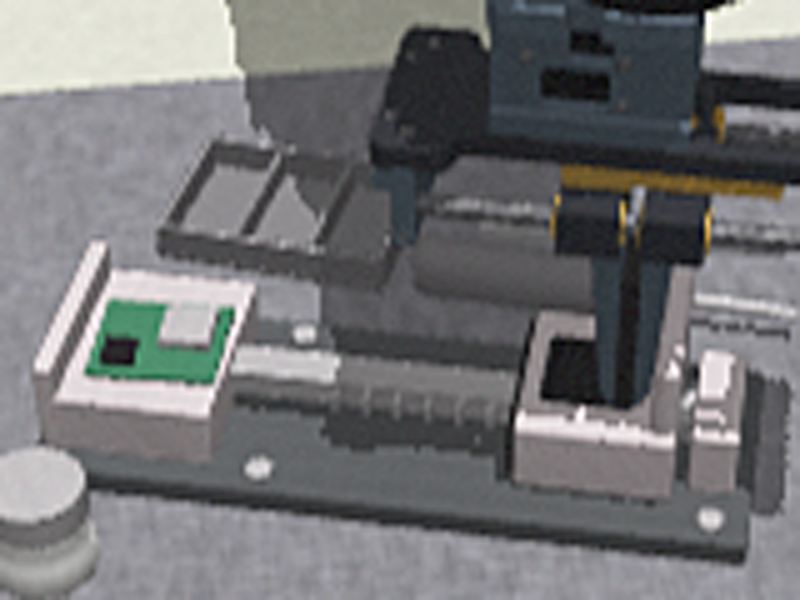

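The jaw is near the stop, but a gap is still visible at (672–692, 450) in the crop, and the force has gone up to 9 N. I'll push a little further and watch the force.

Request:
carry_out(
  motion="0.03 0.1 0 0 0 0 0; 0.06 0.19 0 0 0 0 0; 0.06 0.19 0 0 0 0 0",
)

```text
time: 5.7
ee_pos: [588.8, -37.5, 45.7]
tcp_rot: [-0.001, 0.145, 0.989, -0.001]
wrist_force: [-7.2, -27.5, 8.3]
width: 0.2
grip_force: 15.8
```

```bash
python3 - <<'E'
from cell import camera
from h import *
t=camera("top");cv2.imwrite("pics/t2.png",cv2.resize(t[165:260,190:345],None,fx=5,fy=5,interpolation=cv2.INTER_CUBIC))
u=np.array([.287,.958])
f=lambda x,y,z,oy=120:(ray("scene",(150+x/5,oy+y/5),z)[:2]@u).round(1)
print("jaw back top edge",f(674,442,44),"bottom",f(670,497,12),"stop front bottom",f(692,487,12),"top",f(697,430,40),"stop back top",f(742,432,40))
print("before: jaw back top",f(414,322,44,140),"jaw front top",f(258,307,44,140),"after front",f(516,432,44), "stop top front",f(697,330,40,140))
E
```

```text
jaw back top edge 152.9 bottom 152.9 stop front bottom 160.6 top 160.5 stop back top 176.9
before: jaw back top 58.0 jaw front top -0.3 after front 95.6 stop top front 160.5
```

View pics/t2.png

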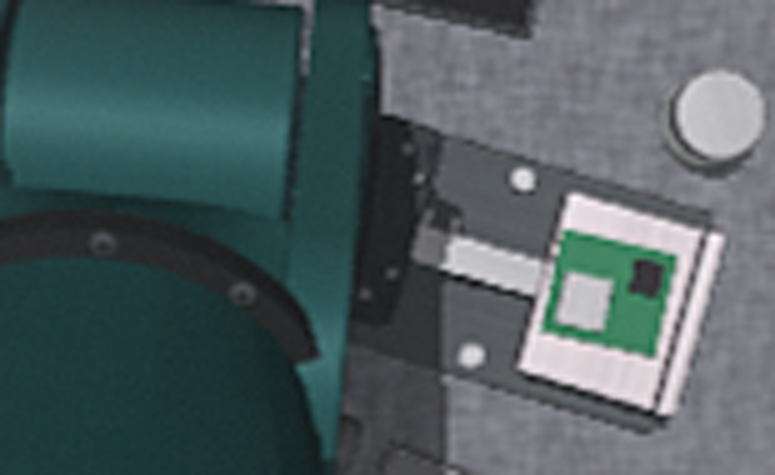

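The jaw has moved about 95 mm and now blocks hard, about 7 mm short of the stop in the image. To tell the end of travel from a caught ratchet, I'll ease off, press the pad all the way down and push again.

Request:
carry_out(
  motion="-0.14 -0.48 0 0 0 0 0; -0.14 -0.48 -0.08 0 0 0 0; -0.14 -0.48 -0.08 0 0 0 0; -0.1 -0.32 -0.08 0 0 0 0; -0.06 -0.2 -0.08 0 0 0 0; -0.06 -0.19 -0.08 0 0 0 0; 0 0 -0.08 0 0 0 0; 0 0 -0.08 0 0 0 0",
)

```text
time: 6.75
ee_pos: [588.9, -37.5, 45.1]
tcp_rot: [-0.001, 0.145, 0.989, -0.001]
wrist_force: [-8.0, -28.5, 11.9]
width: 0.3
grip_force: 17.5
```

It stops at the same point with the pad bottomed, so this is the end of travel. I'll keep a light push on so the jaw isn't dragged back, let the pad up, then back off and leave.

Request:
carry_out(
  motion="-0.03 -0.1 0 0 0 0 0; -0.03 -0.1 0.5 0 0 0 0; -0.03 -0.1 1 0 0 0 0; -0.03 -0.1 1.4 0 0 0 0; -0.03 -0.1 1.4 0 0 0 0; -0.2 -0.6 1.6 0 0 0 0; -0.2 -0.6 4 0 0 0 0; -0.2 -0.6 9 0 0 0 0",
)

```text
time: 7.75
ee_pos: [586.2, -41.4, 134.2]
tcp_rot: [-0.002, 0.146, 0.989, 0.0]
wrist_force: [0.8, 0.0, 1.6]
width: 0.7
grip_force: 0.0
```

Request:
carry_out(
  motion="0 -2 4 0 0 0 0; -2 2 7 0 0 0 0; -4 7 9 0 0 0 0; -6 12 9 0 0 0 0; -8 17 9 0 0 0 0; -10 22 9 0 0 0 0; -12 27 9 0 0 0 0; -13 30 9 0 0 0 0",
)

```text
time: 8.75
ee_pos: [456.5, 260.3, 225.0]
tcp_rot: [-0.0, 0.145, 0.989, 0.0]
wrist_force: [0.0, -1.4, 0.5]
width: 0.5
grip_force: 0.0
```

```bash
python3 - <<'E'
from cell import camera,bot
import cv2,numpy as np
print({k:bot.state()[k].round(2) for k in("ee_pos","wrist_force")})
s=camera("scene");t=camera("top")
a=cv2.resize(s[140:240,150:310],(800,500),interpolation=cv2.INTER_CUBIC);cv2.imwrite("pics/s4.png",a)
cv2.imwrite("pics/t4.png",cv2.resize(t[165:285,190:345],None,fx=5,fy=5,interpolation=cv2.INTER_CUBIC))
E
```

```text
{'ee_pos': array([456.48, 260.26, 225.05]), 'wrist_force': array([ 0.04, -1.43,  0.5 ])}
```

View pics/s4.png

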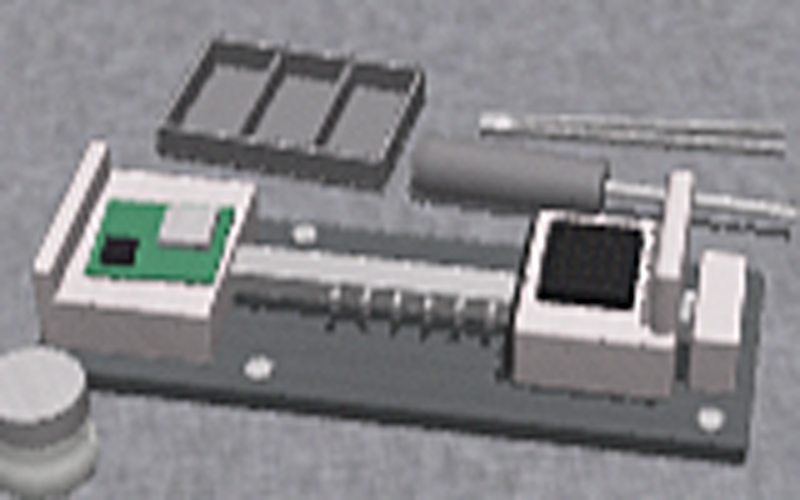

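View pics/t4.png

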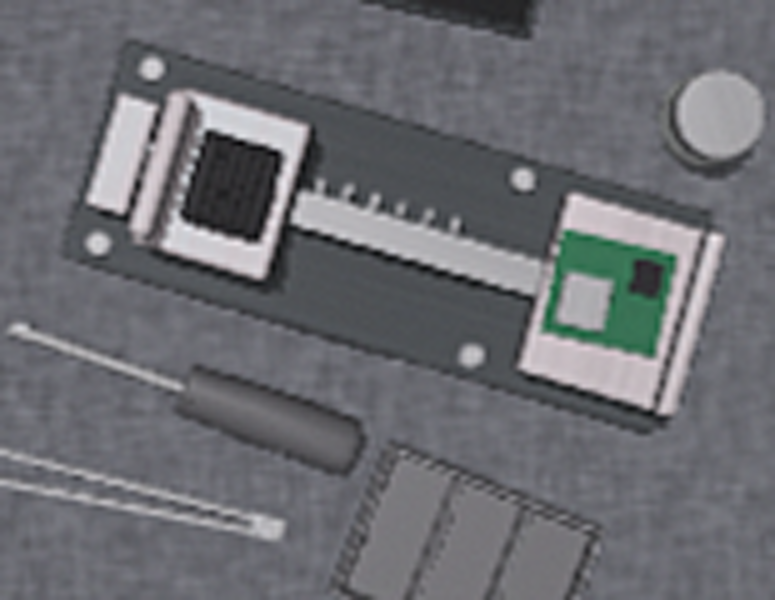

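```bash
python3 - <<'E'
from h import *
u=np.array([.287,.958])
f=lambda x,y,z:(ray("scene",(150+x/5,140+y/5),z)[:2]@u).round(1)
g=lambda x,y,z:(ray("top",(190+x/5,165+y/5),z)[:2]@u).round(1)
print("scene rest",f(213,307,38),"jaw",f(516,333,44),f(674,342,44),"stop",f(695,340,40),f(740,342,40))
print("top rest -88",g(544,283,38),"jaw front",g(288,203,44),"pad",g(234,186,54.5),"wall top -y",g(172,167,74),"wall top +y",g(153,162,74),"stop",g(141,157,40),g(105,146,40))
E
```

```text
scene rest -18.7 jaw 95.7 152.9 stop 160.2 176.6
top rest -88 -21.9 jaw front 92.1 pad 115.6 wall top -y 141.5 wall top +y 149.5 stop 157.7 173.7
```

Both views, referenced to the rest and stop edges, put the jaw's centre 55 mm past the middle of its travel. That makes the travel 0.110, so it's fully home. The pad is up, and the board and the other things are where they were.

```bash
python3 -c "
from cell import bot
print(bot.close_job())"
```

```text
the job is handed in; nothing more can be done
None
```

I pushed the jaw back with the pad held down to the end of its travel (about 0.110 m by both cameras; a gap of about 7 mm to the end stop still shows), let the pad up, saw the small board still on its rest and nothing else visibly moved, and handed the job in (no verdict was shown).

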